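Reset the rolling-tack tester

ROBOT

A 6-joint arm with a two-finger parallel gripper is mounted at the origin on a cart in front of the work surface, level with it; the furniture and walls round the work are solid. World frame = base frame: x ahead of the robot, y to its left, z up, the work surface at z = 0. Lengths are in m, angles in rad, forces in N, time in s.
With the tool pointing down it reaches from about 0.35 to 0.775 m from the base axis. Payload 5.5 kg.
Tool frame: the origin (TCP) lies at the very end of the fingers, on their centre line; the grasp point (between the pads) lies env.hold_point_z behind it (env.hold_point_z is the distance from the TCP to the grasp point, in m); z points along the fingers, y is the line along which they close (so a half turn about z gives the same grasp; the last joint's range is limited). The gripper opens to 85 mm and grips with 20 to 120 N. Pads are 22 mm wide; open, the fingers measure 114 mm over their backs; the gripper's body (76 mm by 85 mm) begins 54 mm behind the grasp point. The pads swing forward as they close: fully open they stand 13 mm farther back than shut.
Start: joints at [-1.287, 0.313, 0.046, 1.304, 0, 1.431], TCP at [0.236, -0.524, 0.231] pointing down, gripper open.
Joint ranges: [-2.76, 2.76], [-0.86, 1.69], [-1.03, 1.26], [-2.2, 2.34], [-1.47, 1.5], [-3.14, 3.14]. Speed limits (rad/s): [2.57, 2.57, 3.14, 3.14, 3.14, 3.14].

INTERFACE

Orientations are given as a unit quaternion [w, x, y, z].
In Python, from workcell import env gives the robot as it stands.
- The arm moves only by the tool carry_out, never from a script. Its argument "steps" is a list of rows, each a list of 3 entries, a list of its own where there are three numbers: the turn, a rotation vector about the tool's x, y, z in degrees, then the shift along the tool's x, y, z in cm, then the closure in counts, from 0 (fully open) to 255 (shut). A call has exactly 8 rows; each row is the pose to reach, as a shift and turn from the pose commanded when the call began, along the tool's axes at that moment; what a row does not reach only later rows make up. A row lasts 1/8 s, in which the tool goes at most 62.5 mm and 10.7 degrees, less where a joint would pass 70% of its speed; a pose out of reach is approached as far as the arm can. A call with a gripper value outside its range is refused whole. The fingers move at their own pace and stop on an object; "force" is the grip in N (left out, the last holds). Time passes only in rows, so rows that repeat a pose let the fingers close, or fill a call up. It gives the time, the measured TCP pose, the force, the opening and the grip force at its end, in the units of the state.
- env.get_state(): the state, without advancing time (a new reading comes with each control period).
- env.read_camera(name): name is "scene" or "top" or "wrist"; returns (picture, depth): 400x640x3 uint8, red, green, blue; 400x640 float32, m along the optical axis (not along the pixel's ray), 0 where there is no reading.
- env.get_calibration(name): a dict with "fx", "fy", "cx", "cy" (pixels), "D" ([k1, k2, p1, p2, k3] as OpenCV has them; the pictures are not rectified), "origin" and "orientation" of the camera in the world. Camera axes: x right, y up, looking along -z (the intrinsics and any distortion apply to the point x, -y, -z); pixel columns grow to the right and rows downward; lengths in m; the calibration is good to about 2 mm. A picture is of the moment at which its call begins: read the wrist's pose just before it. get_calibration takes no time and is no camera call; for the wrist camera it gives the pose at the moment of the call.
- env.hand_in(): hands the job in; it is judged then, once.
The state is a dict: "clock": time; "joint_pos": joint angles; "qvel": joint speeds; "tau": joint torques, N m; "tcp_pos": TCP position; "orientation": TCP orientation; "wrist_force": force on the tool from outside, world axes, zero at the start; "ft_torque": the same for the moment, N m; "finger_gap": finger opening in m; "grip_force": force on a finger pad.
Only numpy, scipy, OpenCV 4.12 (cv2) and the standard library are available. Lean on these libraries where they do the work, as an engineer would, in place of code of your own. Each camera call takes 0.05 s, during which the arm holds its last target. There are 200 camera calls.

TASK

The tack tester has just been run and its steel roller lies on the tape at the low end. With the closed fingertips, push the roller slowly back along the track and up the slope, keeping the fingers against it so that it never rolls back, until the brass cradle at the top tips and the roller lies against the rubber stop, ready for the next run; then back away so that it stays there by itself. Only push the roller, do not grip or lift it, and leave everything round the tester where it is.

Things in the scene. Friction and masses are not known exactly. Their poses are not given: they have to be found in the camera images.
- tester: rolling-tack tester fixed to the bench: grey plate 455 x 112 mm with an aluminium track. Origin on the bench under the foot of the slope, mid-track; x along the track uphill, y across, z up. Level bed 22 mm above the bench from x = -213 mm (6 mm lip) to 0, then the slope. Side rails: 75 mm apart inside, 14 mm above the track. Top of stop bracket: 94 mm above the bench
- track: the sloping part of the tester, 10 degrees. Origin mid-track on the surface at the foot of the slope; x along the slope uphill, y across, z square to the surface (surface at z = 0). Plain track to x = 145 mm, then the brass cradle, then the rubber stop with its face at x = 200 mm. Polished metal: a roller let go on the slope rolls back down
- cradle (a joint): tipping brass plate at x = 146 to 197 mm on the slope, on a cross pin at x = 162 mm. 0: in line with the slope (light spring). 0.35 rad: tipped, far part sloping 10 degrees down to the stop, near edge 5 mm up. It tips under the roller's weight once the roller's axis is pushed 6 to 8 mm past the pin; the roller then rolls on to the stop by itself (axis at x = 184 mm) and its weight keeps it there
- roller: polished steel roller with black end discs, 32 mm across, 70 mm long, about 0.45 kg, lying across the track, free to roll along it. Origin at the middle of its axis, which is its y axis (x and z turn as it rolls). Starts at rest on the level bed, axis 50 to 140 mm before the foot of the slope and 38 mm above the bench. A push of 1 to 4 N moves it
- cradle_pivot (a point): the middle of the cradle's cross pin, 4 mm below the track surface
- stop_face (a point): the middle of the rubber stop's face, 12 mm above the line of the sloping surface
- tape_roll: roll of cream adhesive tape lying flat, 82 mm across, 19 mm high; origin at the centre of its underside
- red_marker: red marker pen lying down, 123 mm long, 15 mm high; origin at the centre of its underside
- weight_200g: steel calibration weight, 30 mm across, 52 mm high; origin at the centre of its underside
- weight_100g: steel calibration weight, 24 mm across, 42 mm high; origin at the centre of its underside
- dropper_bottle: amber dropper bottle, 35 mm across, 103 mm high; origin at the centre of its underside
- vial_1: glass vial with black cap, 25 mm across, 54 mm high; origin at the centre of its underside
- vial_2: glass vial with blue cap, 25 mm across, 54 mm high; origin at the centre of its underside
- vial_4: glass vial with red cap, 25 mm across, 54 mm high; origin at the centre of its underside

How it is judged:
By the outcome, as a careful person would: the job done as asked, in the order asked, and still so for the second after the job is handed in, with the robot touching nothing.
It also fails if it takes over 38 s, if anything falls off the work surface, if the arm or the gripper's body presses on something with over 40 N, if the wrist force passes 120 N, or if a joint passes its speed limit or range.

## Working session

There is one attempt and no reset: what is moved stays moved. The work goes in short steps, Python scripts to look and compute and a tool call to move; the robot and the scene stay as the last step left them, time stands still between calls to the robot, and variables do not carry over. Pictures are saved under pics/ and viewed, at most 10 in all, crops included, and the job is handed in when it is done.

Besides the shell and the picture viewer there is one more tool, called as name([rows], argument=value, ...), one row to a line, values as JSON. carry_out: Moves the arm, as the interface text tells. Its arguments: {"type":"object","properties":{"steps":{"type":"array","items":{"type":"array"}},"force":{"type":"number"}},"required":["steps"]}

```bash
mkdir -p pics
cat > h.py <<'E'
import numpy as np, cv2
from scipy.spatial.transform import Rotation as R
from workcell import env
def rot(q): return R.from_quat([q[1],q[2],q[3],q[0]]).as_matrix()
def world(name,depth,cal,pts):
    "pixels (u,v) -> world by depth"
    pts=np.array(pts,float); K=np.array([[cal['fx'],0,cal['cx']],[0,cal['fy'],cal['cy']],[0,0,1]])
    n=cv2.undistortPoints(pts.reshape(-1,1,2),K,np.array(cal['D'])).reshape(-1,2)
    d=np.array([depth[int(round(v)),int(round(u))] for u,v in pts])
    c=np.c_[n[:,0]*d,-n[:,1]*d,-d]
    return c@rot(cal['orientation']).T+np.array(cal['origin'])
def plane(cal,pts,z):
    pts=np.array(pts,float); K=np.array([[cal['fx'],0,cal['cx']],[0,cal['fy'],cal['cy']],[0,0,1]])
    n=cv2.undistortPoints(pts.reshape(-1,1,2),K,np.array(cal['D'])).reshape(-1,2)
    r=np.c_[n[:,0],-n[:,1],-np.ones(len(n))]@rot(cal['orientation']).T; o=np.array(cal['origin'])
    return o+r*((z-o[2])/r[:,2])[:,None]
def snap(name,tag):
    cal=env.get_calibration(name); p,d=env.read_camera(name)
    cv2.imwrite(f'pics/{tag}.png',p[:,:,::-1]); np.save(f'pics/{tag}.npy',d); return p,d,cal
E
python3 - <<'E'
from h import *
import json
for n in('top','scene'):
    p,d,c=snap(n,n+'0'); print(n,{k:np.round(np.array(v),4).tolist() for k,v in c.items()})
    json.dump({k:np.array(v).tolist() for k,v in c.items()},open(f'{n}.json','w'))
print(env.get_state(),env.hold_point_z)
E
```

```text
top {'fx': 383.842, 'fy': 383.842, 'cx': 323.2869, 'cy': 198.6333, 'D': [-0.0431, 0.0, 0.0, 0.0, 0.0], 'origin': [0.4621, -0.0672, 1.1154], 'orientation': [-0.6959, -0.0447, 0.0571, 0.7144]}
scene {'fx': 487.3963, 'fy': 487.3963, 'cx': 311.6206, 'cy': 202.6155, 'D': [-0.1441, 0.0, 0.0, 0.0, 0.0], 'origin': [-0.1536, -1.1236, 0.6271], 'orientation': [0.7994, 0.5198, -0.1716, -0.2478]}
{'clock': 0.1, 'joint_pos': array([-1.28661843e+00,  3.13946558e-01,  4.50780565e-02,  1.30357978e+00,
       -2.58998462e-06,  1.43121670e+00]), 'qvel': array([-0.00122299, -0.00094047,  0.00206993,  0.00017336,  0.00062763,
       -0.00073838]), 'tau': array([ 2.62962152e-03, -4.81723809e+01,  2.99245244e+01,  1.27861279e-02,
       -1.53228857e-04, -4.18499326e-06]), 'tcp_pos': array([ 0.23630618, -0.52370129,  0.23047999]), 'orientation': array([-8.23725216e-04,  9.77637209e-01,  2.10296945e-01, -6.09569871e-05]), 'wrist_force': array([ 0.48544859,  0.2674312 , -0.69483388]), 'ft_torque': array([-0.01595454,  0.03626162, -0.03190072]), 'grip_force': 0.0, 'finger_gap': 0.0856943121890662} 0.0187
```

View pics/top0.png

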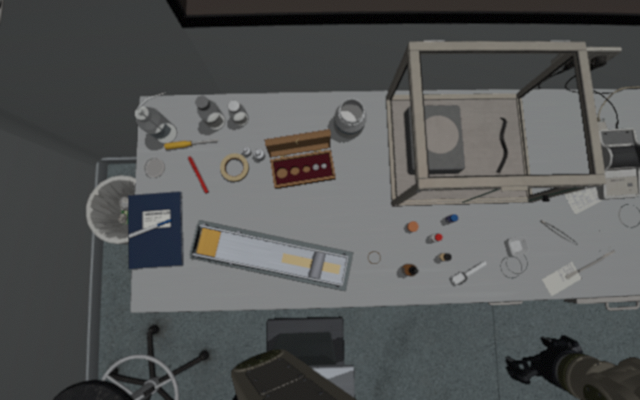

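View pics/scene0.png

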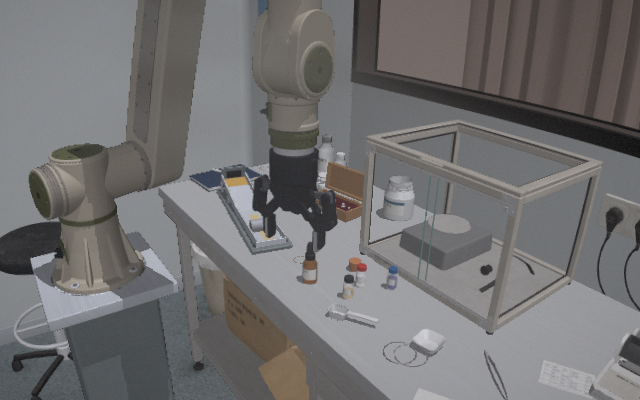

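The top view shows the tester at (193–352, 222–290), with the brass cradle on the left at (208,242) and the roller at (317,264). Uphill is to the left in the image (+y). I'll crop in and measure it.

Run:
```python
from h import *
import json
c=json.load(open('top.json')); p=cv2.imread('pics/top0.png'); d=np.load('pics/top0.npy')
cr=p[210:300,180:370]; cv2.imwrite('pics/crop.png',cv2.resize(cr,None,fx=4,fy=4,interpolation=cv2.INTER_CUBIC))
h=cv2.cvtColor(p,cv2.COLOR_BGR2HSV)
m=cv2.inRange(h,(8,110,80),(30,255,255)); m[:215]=0;m[300:]=0;m[:,:185]=0;m[:,235:]=0
print('brass',m.sum()/255, cv2.minAreaRect(cv2.findNonZero(m)))
b=cv2.boxPoints(cv2.minAreaRect(cv2.findNonZero(m))); print(world('top',d,c,b).round(4))
P=world('top',d,c,[(317,264),(314,274),(319,254),(300,270),(230,248),(208,242),(199,240),(325,245),(345,270)]);print(P.round(4))
```

```text
brass 480.0 ((207.67648315429688, 241.79415893554688), (18.675241470336914, 25.951311111450195), 14.03624439239502)
[[0.4773 0.279  0.0135]
 [0.549  0.2637 0.0083]
 [0.5345 0.2105 0.0112]
 [0.4633 0.2269 0.0144]]
[[ 0.4363 -0.0659  0.0576]
 [ 0.4095 -0.057   0.0531]
 [ 0.4631 -0.072   0.053 ]
 [ 0.4201 -0.0177  0.0214]
 [ 0.486   0.1748  0.0395]
 [ 0.5036  0.2328  0.0518]
 [ 0.5094  0.2558  0.0581]
 [ 0.4884 -0.0902  0.0022]
 [ 0.4167 -0.1438  0.0251]]
```

View pics/crop.png

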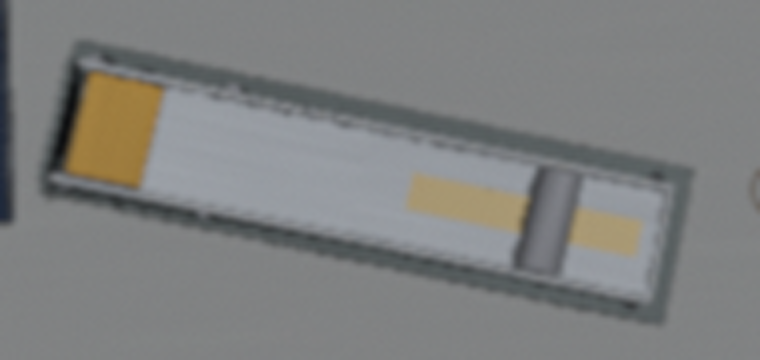

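Run:
```python
from h import *
import json
c=json.load(open('top.json'))
q=np.array([(80,40),(692,168),(662,322),(42,192)])/4+[180,210]-.4
P=plane(c,q,.004);print(P.round(4))
print('sides',[np.linalg.norm(P[i]-P[(i+1)%4]).round(4) for i in range(4)])
u=(P[0]-P[1]+P[3]-P[2])[:2];u/=np.linalg.norm(u);cen=P.mean(0)[:2];print('u',u,np.degrees(np.arctan2(u[1],u[0])),cen)
rq=np.array([(538,167),(581,170),(560,275),(514,268)])/4+[180,210]-.4
Rr=plane(c,rq,.040);print('roller',Rr.round(4),Rr.mean(0))
# brass edges along slope (near x=146 -> z .0474, far 197 -> .056)
bn=plane(c,np.array([(163,86),(140,188)])/4+[180,210]-.4,.0474).mean(0)[:2]
bf=plane(c,np.array([(92,70),(65,174)])/4+[180,210]-.4,.0562).mean(0)[:2]
ca=np.cos(np.radians(10))
print(bn,bf,np.linalg.norm(bn-bf))
for f in (bn-.146*ca*u,bf-.197*ca*u): print('foot',f)
f=(bn-.146*ca*u+bf-.197*ca*u)/2; n=np.array([-u[1],u[0]])
print('roller in tester',(Rr.mean(0)[:2]-f)@u,(Rr.mean(0)[:2]-f)@n,'plate cen',(cen-f)@u,(cen-f)@n)
st=env.get_state(); M=rot(st['orientation']);print(M.round(3))
t=np.r_[f-.19*u,.2]; print('target',t,'shift tool cm',(M.T@(t-st['tcp_pos'])*100).round(2))
```

```text
[[ 0.5708  0.2716  0.004 ]
 [ 0.4673 -0.169   0.004 ]
 [ 0.3595 -0.1436  0.004 ]
 [ 0.4622  0.2972  0.004 ]]
sides [np.float64(0.4526), np.float64(0.1107), np.float64(0.4526), np.float64(0.1116)]
u [0.22777906 0.97371284] 76.83364920945677 [0.46495278 0.0640408 ]
roller [[ 0.4708 -0.0587  0.04  ]
 [ 0.4679 -0.0885  0.04  ]
 [ 0.3966 -0.072   0.04  ]
 [ 0.4022 -0.0405  0.04  ]] [ 0.43437826 -0.06490942  0.04      ]
[0.49822576 0.20769096] [0.5093807  0.25576214] 0.049348467052967394
foot [0.46547524 0.06768865]
foot [0.46518994 0.06685491]
roller in tester -0.13575728041034277 3.252539177161261e-05 plate cen -0.0032325616321201072 -0.0003661252844055993
[[ 0.912  0.411 -0.   ]
 [ 0.411 -0.912  0.002]
 [ 0.    -0.002 -1.   ]]
target [ 0.42205457 -0.11773366  0.2       ] shift tool cm [ 33.62 -29.36   3.1 ]
```

carry_out([
  [[0,0,-7],[4.2,-3.7,0.4],255],
  [[0,0,-14],[8.4,-7.4,0.8],255],
  [[0,0,-21],[12.6,-11,1.2],255],
  [[0,0,-28],[16.8,-14.7,1.6],255],
  [[0,0,-35],[21,-18.4,2],255],
  [[0,0,-42],[25.2,-22,2.4],255],
  [[0,0,-49],[29.4,-25.7,2.8],255],
  [[0,0,-52.5],[33.6,-29.4,3.1],255],
])

```text
clock: 1.1
tcp_pos: [0.4221, -0.1162, 0.2]
orientation: [-0.0, 0.783, 0.622, -0.0]
wrist_force: [0.9, 0.0, -0.1]
finger_gap: -0.0002
grip_force: 0.0
```

carry_out([
  [[0,0,0],[0,0,1],255],
  [[0,0,0],[0,0,2],255],
  [[0,0,0],[0,0,3],255],
  [[0,0,0],[0,0,4],255],
  [[0,0,0],[0,0,5],255],
  [[0,0,0],[0,0,6],255],
  [[0,0,0],[0,0,6],255],
  [[0,0,0],[0,0,6],255],
])

```text
clock: 2.1
tcp_pos: [0.422, -0.1181, 0.1404]
orientation: [0.0, 0.784, 0.621, 0.0]
wrist_force: [-0.3, -0.0, 0.9]
finger_gap: -0.0003
grip_force: 0.0
```

```bash
cat > w.py <<'E'
from h import *
f=np.array([.4653,.0673]);u=np.array([.2278,.9737]);n=np.array([-u[1],u[0]])
def rep():
    s=env.get_state();M=rot(s['orientation']);t=s['tcp_pos']
    print('t',round(s['clock'],2),'tcp',t.round(4),'tester',((t[:2]-f)@u).round(4),((t[:2]-f)@n).round(4),'xang',np.degrees(np.arctan2(M[1,0],M[0,0])).round(2),'tilt',M[:,2].round(3),'F',s['wrist_force'].round(2),'gap',round(s['finger_gap'],4))
E
python3 - <<'E'
from w import *
rep(); snap('wrist','w1')
E
```

```text
t 2.1 tcp [ 0.422  -0.1181  0.1404] tester -0.1904 -0.0001 xang 76.78 tilt [ 0. -0. -1.] F [-0.28 -0.01  0.93] gap -0.0003
```

View pics/w1.png

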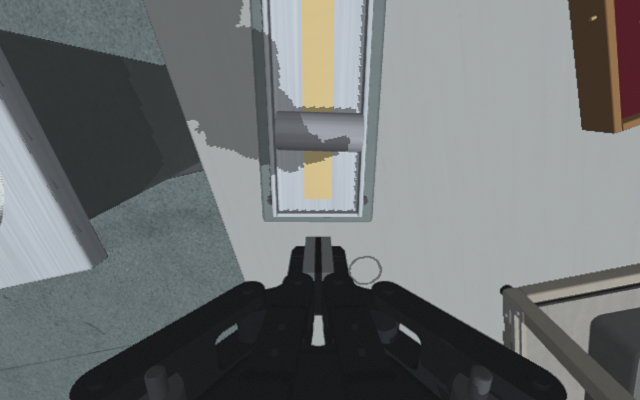

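The closed fingers at (318,240) are centred between the rails, which lie at columns 275 and 365. The roller is ahead at (318,131), so I'll descend behind it.

carry_out([
  [[0,0,0],[0.5,0,2],255],
  [[0,0,0],[0.5,0,4],255],
  [[0,0,0],[0.5,0,6],255],
  [[0,0,0],[0.5,0,7.5],255],
  [[0,0,0],[0.5,0,9],255],
  [[0,0,0],[0.5,0,10],255],
  [[0,0,0],[0.5,0,10.8],255],
  [[0,0,0],[0.5,0,10.8],255],
])

```text
clock: 3.15
tcp_pos: [0.4228, -0.113, 0.032]
orientation: [-0.0, 0.784, 0.621, -0.0]
wrist_force: [-0.2, 0.5, -0.2]
finger_gap: -0.0
grip_force: 0.0
```

```bash
cat > r.py <<'E'
from w import *
import sys
rep(); p,d,c=snap('wrist',sys.argv[1])
g=[(u_,v) for v in range(0,400,2) for u_ in range(150,500,4) if d[v,u_]>0]
X=world('wrist',d,c,g); a=(X[:,:2]-f)@u; b=(X[:,:2]-f)@n
# surface profile between rails, ahead of the fingers
tx=(env.get_state()['tcp_pos'][:2]-f)@u
for side in (-1,1):
    k=(b*side>.022)&(b*side<.031)&(a>tx-.02)&(a<tx+.09)
    s=a[k];z=X[k,2]-.022-np.maximum(0,s)*np.tan(np.radians(10))
    t=z>.024
    print('side',side,'top pts',t.sum(),'axis~',s[t].mean().round(4) if t.any() else None,'maxh',z.max().round(4) if len(z) else None)
E
python3 r.py w2
```

```text
t 3.15 tcp [ 0.4228 -0.113   0.032 ] tester -0.1853 0.0003 xang 76.78 tilt [-0.001  0.    -1.   ] F [-0.23  0.5  -0.22] gap -0.0
side -1 top pts 479 axis~ -0.1644 maxh 0.1025
side 1 top pts 474 axis~ -0.1632 maxh 0.1021
```

View pics/w2.png

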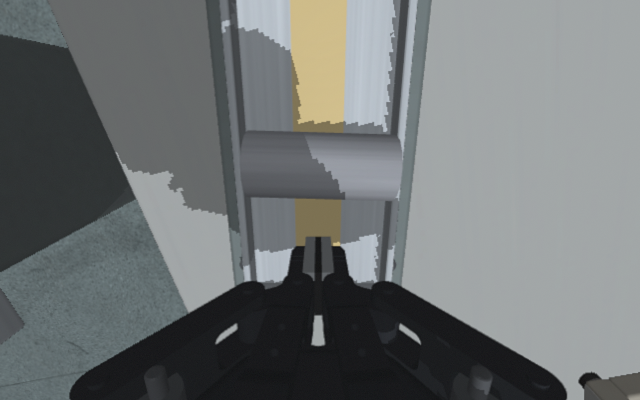

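The roller sits square at rows 130–200 and hasn't moved, and the fingers stand just behind it at row 240. I'll approach gently until they touch.

carry_out([
  [[0,0,0],[0.5,0,0],255],
  [[0,0,0],[1.0,0,0],255],
  [[0,0,0],[1.4,0,0],255],
  [[0,0,0],[1.7,0,0],255],
  [[0,0,0],[1.9,0,0],255],
  [[0,0,0],[2.05,0,0],255],
  [[0,0,0],[2.2,0,0],255],
  [[0,0,0],[2.35,0,0],255],
])

```text
clock: 4.2
tcp_pos: [0.4284, -0.0903, 0.0323]
orientation: [0.0, 0.784, 0.621, -0.0]
wrist_force: [0.3, 0.1, -0.2]
finger_gap: -0.0002
grip_force: 0.1
```

carry_out([
  [[0,0,0],[0.15,0,0],255],
  [[0,0,0],[0.3,0,0],255],
  [[0,0,0],[0.45,0,0],255],
  [[0,0,0],[0.6,0,0],255],
  [[0,0,0],[0.8,0,0],255],
  [[0,0,0],[1.0,0,0],255],
  [[0,0,0],[1.2,0,0],255],
  [[0,0,0],[1.4,0,0],255],
])

```text
clock: 5.2
tcp_pos: [0.4316, -0.0765, 0.0323]
orientation: [0.0, 0.784, 0.621, -0.0]
wrist_force: [0.0, 0.1, 0.5]
finger_gap: 0.0002
grip_force: 0.1
```

```bash
sed -i 's/t=z>.024/q=z<.04;s=s[q];z=z[q];t=z>.027/' r.py; python3 r.py w3
```

```text
t 5.2 tcp [ 0.4316 -0.0765  0.0323] tester -0.1477 0.0001 xang 76.78 tilt [ 0. -0. -1.] F [0.01 0.12 0.48] gap 0.0002
side -1 top pts 108 axis~ -0.1189 maxh 0.0331
side 1 top pts 108 axis~ -0.1174 maxh 0.0329
```

carry_out([
  [[0,0,0],[0.22,0,0],255],
  [[0,0,0],[0.45,0,0],255],
  [[0,0,0],[0.7,0,0],255],
  [[0,0,0],[0.95,0,0],255],
  [[0,0,0],[1.2,0,0],255],
  [[0,0,0],[1.45,0,0],255],
  [[0,0,0],[1.7,0,0],255],
  [[0,0,0],[1.95,0,0],255],
])

```text
clock: 6.25
tcp_pos: [0.4361, -0.0576, 0.0323]
orientation: [0.0, 0.784, 0.621, -0.0]
wrist_force: [-0.5, -0.3, 0.7]
finger_gap: -0.0004
grip_force: 0.2
```

carry_out([
  [[0,0,0],[0.25,0,0],255],
  [[0,0,0],[0.5,0,0],255],
  [[0,0,0],[0.75,0,0],255],
  [[0,0,0],[1.0,0,0],255],
  [[0,0,0],[1.25,0,0],255],
  [[0,0,0],[1.5,0,0],255],
  [[0,0,0],[1.75,0,0],255],
  [[0,0,0],[2.0,0,0],255],
])

```text
clock: 7.25
tcp_pos: [0.4406, -0.0381, 0.0323]
orientation: [0.0, 0.784, 0.621, -0.0]
wrist_force: [-0.2, -0.5, 0.2]
finger_gap: 0.0
grip_force: 0.2
```

```bash
python3 r.py w4
```

```text
t 7.25 tcp [ 0.4406 -0.0381  0.0323] tester -0.1082 0.0 xang 76.78 tilt [ 0. -0. -1.] F [-0.22 -0.49  0.18] gap 0.0
side -1 top pts 103 axis~ -0.0797 maxh 0.0327
side 1 top pts 110 axis~ -0.0785 maxh 0.0328
```

carry_out([
  [[0,0,0],[0.25,0,0],255],
  [[0,0,0],[0.5,0,0],255],
  [[0,0,0],[0.75,0,0],255],
  [[0,0,0],[1.0,0,0],255],
  [[0,0,0],[1.25,0,0],255],
  [[0,0,0],[1.5,0,0],255],
  [[0,0,0],[1.75,0,0],255],
  [[0,0,0],[2.0,0,0],255],
])

```text
clock: 8.3
tcp_pos: [0.4452, -0.0186, 0.0323]
orientation: [0.0, 0.784, 0.621, -0.0]
wrist_force: [-0.1, 0.1, 0.7]
finger_gap: 0.0001
grip_force: 0.2
```

carry_out([
  [[0,0,0],[0.25,0,0],255],
  [[0,0,0],[0.5,0,0],255],
  [[0,0,0],[0.75,0,0],255],
  [[0,0,0],[1.0,0,0],255],
  [[0,0,0],[1.25,0,0],255],
  [[0,0,0],[1.5,0,0],255],
  [[0,0,0],[1.75,0,0],255],
  [[0,0,0],[2.0,0,0],255],
])

```text
clock: 9.3
tcp_pos: [0.4498, 0.0009, 0.0323]
orientation: [0.0, 0.784, 0.621, -0.0]
wrist_force: [-0.5, -0.4, 0.4]
finger_gap: 0.0003
grip_force: 0.2
```

carry_out([
  [[0,0,0],[0.25,0,0],255],
  [[0,0,0],[0.5,0,0],255],
  [[0,0,0],[0.75,0,0],255],
  [[0,0,0],[1.0,0,0],255],
  [[0,0,0],[1.25,0,0],255],
  [[0,0,0],[1.5,0,0],255],
  [[0,0,0],[1.75,0,0],255],
  [[0,0,0],[2.0,0,0],255],
])

```text
clock: 10.3
tcp_pos: [0.4543, 0.0204, 0.0323]
orientation: [0.0, 0.784, 0.621, -0.0]
wrist_force: [-0.5, -1.2, 0.6]
finger_gap: 0.0004
grip_force: 0.2
```

```bash
python3 r.py w5
```

```text
t 10.3 tcp [0.4543 0.0204 0.0323] tester -0.0482 -0.0 xang 76.78 tilt [ 0. -0. -1.] F [-0.46 -1.21  0.56] gap 0.0004
side -1 top pts 109 axis~ -0.0193 maxh 0.0335
side 1 top pts 110 axis~ -0.0185 maxh 0.0331
```

carry_out([
  [[0,0,0],[0.25,0,0],255],
  [[0,0,0],[0.5,0,0],255],
  [[0,0,0],[0.75,0,0],255],
  [[0,0,0],[1.0,0,0],255],
  [[0,0,0],[1.25,0,0],255],
  [[0,0,0],[1.5,0,-0.01],255],
  [[0,0,0],[1.75,0,-0.03],255],
  [[0,0,0],[2.0,0,-0.07],255],
])

```text
clock: 11.35
tcp_pos: [0.4589, 0.0398, 0.033]
orientation: [0.0, 0.784, 0.621, -0.0]
wrist_force: [-0.4, -0.8, 0.4]
finger_gap: -0.0
grip_force: 0.3
```

carry_out([
  [[0,0,0],[0.25,0,-0.04],255],
  [[0,0,0],[0.5,0,-0.09],255],
  [[0,0,0],[0.75,0,-0.13],255],
  [[0,0,0],[1.0,0,-0.18],255],
  [[0,0,0],[1.25,0,-0.22],255],
  [[0,0,0],[1.5,0,-0.26],255],
  [[0,0,0],[1.75,0,-0.31],255],
  [[0,0,0],[2.0,0,-0.35],255],
])

```text
clock: 12.35
tcp_pos: [0.4635, 0.0593, 0.0365]
orientation: [0.0, 0.784, 0.621, -0.0]
wrist_force: [0.0, -2.0, 1.0]
finger_gap: 0.0001
grip_force: 1.0
```

```bash
python3 r.py w6
```

```text
t 12.35 tcp [0.4635 0.0593 0.0365] tester -0.0082 -0.0 xang 76.78 tilt [-0. -0. -1.] F [ 0.03 -1.99  1.  ] gap 0.0001
side -1 top pts 105 axis~ 0.0196 maxh 0.0329
side 1 top pts 103 axis~ 0.0195 maxh 0.033
```

carry_out([
  [[0,0,0],[0.25,0,-0.04],255],
  [[0,0,0],[0.5,0,-0.09],255],
  [[0,0,0],[0.75,0,-0.13],255],
  [[0,0,0],[1.0,0,-0.18],255],
  [[0,0,0],[1.25,0,-0.22],255],
  [[0,0,0],[1.5,0,-0.26],255],
  [[0,0,0],[1.75,0,-0.31],255],
  [[0,0,0],[2.0,0,-0.35],255],
])

```text
clock: 13.4
tcp_pos: [0.468, 0.0788, 0.04]
orientation: [0.0, 0.784, 0.621, -0.0]
wrist_force: [-0.6, -3.5, 0.8]
finger_gap: 0.0003
grip_force: 1.0
```

carry_out([
  [[0,0,0],[0.25,0,-0.04],255],
  [[0,0,0],[0.5,0,-0.09],255],
  [[0,0,0],[0.75,0,-0.13],255],
  [[0,0,0],[1.0,0,-0.18],255],
  [[0,0,0],[1.25,0,-0.22],255],
  [[0,0,0],[1.5,0,-0.26],255],
  [[0,0,0],[1.75,0,-0.31],255],
  [[0,0,0],[2.0,0,-0.35],255],
])

```text
clock: 14.4
tcp_pos: [0.4726, 0.0982, 0.0435]
orientation: [0.0, 0.784, 0.621, -0.0]
wrist_force: [-0.2, -2.0, 0.1]
finger_gap: 0.0003
grip_force: 1.0
```

carry_out([
  [[0,0,0],[0.25,0,-0.04],255],
  [[0,0,0],[0.5,0,-0.09],255],
  [[0,0,0],[0.75,0,-0.13],255],
  [[0,0,0],[1.0,0,-0.18],255],
  [[0,0,0],[1.25,0,-0.22],255],
  [[0,0,0],[1.5,0,-0.26],255],
  [[0,0,0],[1.75,0,-0.31],255],
  [[0,0,0],[2.0,0,-0.35],255],
])

```text
clock: 15.4
tcp_pos: [0.4772, 0.1177, 0.047]
orientation: [0.0, 0.784, 0.621, 0.0]
wrist_force: [-0.2, -1.4, 0.1]
finger_gap: -0.0001
grip_force: 0.9
```

```bash
python3 r.py w7
```

```text
t 15.4 tcp [0.4772 0.1177 0.047 ] tester 0.0518 -0.0001 xang 76.78 tilt [ 0. -0. -1.] F [-0.19 -1.41  0.13] gap -0.0001
side -1 top pts 97 axis~ 0.0795 maxh 0.0328
side 1 top pts 99 axis~ 0.0802 maxh 0.0331
```

carry_out([
  [[0,0,0],[0.25,0,-0.04],255],
  [[0,0,0],[0.5,0,-0.09],255],
  [[0,0,0],[0.75,0,-0.13],255],
  [[0,0,0],[1.0,0,-0.18],255],
  [[0,0,0],[1.25,0,-0.22],255],
  [[0,0,0],[1.5,0,-0.26],255],
  [[0,0,0],[1.75,0,-0.31],255],
  [[0,0,0],[2.0,0,-0.35],255],
])

```text
clock: 16.45
tcp_pos: [0.4818, 0.1372, 0.0505]
orientation: [0.0, 0.784, 0.621, -0.0]
wrist_force: [0.3, -2.7, 1.0]
finger_gap: -0.0002
grip_force: 1.0
```

carry_out([
  [[0,0,0],[0.25,0,-0.04],255],
  [[0,0,0],[0.5,0,-0.09],255],
  [[0,0,0],[0.75,0,-0.13],255],
  [[0,0,0],[1.0,0,-0.18],255],
  [[0,0,0],[1.25,0,-0.22],255],
  [[0,0,0],[1.5,0,-0.26],255],
  [[0,0,0],[1.75,0,-0.31],255],
  [[0,0,0],[2.0,0,-0.35],255],
])

```text
clock: 17.45
tcp_pos: [0.4863, 0.1566, 0.054]
orientation: [0.0, 0.784, 0.621, -0.0]
wrist_force: [0.5, -2.0, -0.0]
finger_gap: 0.0004
grip_force: 1.0
```

carry_out([
  [[0,0,0],[0.25,0,-0.04],255],
  [[0,0,0],[0.5,0,-0.09],255],
  [[0,0,0],[0.75,0,-0.13],255],
  [[0,0,0],[1.0,0,-0.18],255],
  [[0,0,0],[1.25,0,-0.22],255],
  [[0,0,0],[1.5,0,-0.26],255],
  [[0,0,0],[1.7,0,-0.3],255],
  [[0,0,0],[1.9,0,-0.34],255],
])

```text
clock: 18.45
tcp_pos: [0.4907, 0.1751, 0.0574]
orientation: [0.0, 0.784, 0.621, -0.0]
wrist_force: [-0.5, -1.0, 1.3]
finger_gap: 0.0001
grip_force: 0.9
```

```bash
python3 r.py w8
```

```text
t 18.45 tcp [0.4907 0.1751 0.0574] tester 0.1108 -0.0001 xang 76.78 tilt [-0. -0. -1.] F [-0.53 -1.01  1.27] gap 0.0001
side -1 top pts 143 axis~ 0.1576 maxh 0.0366
side 1 top pts 136 axis~ 0.1552 maxh 0.0368
```

View pics/w8.png

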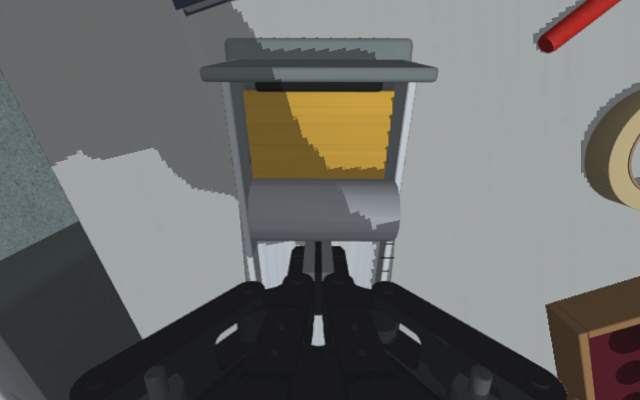

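The fingers are at (318,245), touching the roller, which has just entered the brass cradle (rows 180–240). The stop is at row 85. I'll slow down for the last 27 mm.

carry_out([
  [[0,0,0],[0.18,0,-0.03],255],
  [[0,0,0],[0.34,0,-0.06],255],
  [[0,0,0],[0.5,0,-0.09],255],
  [[0,0,0],[0.66,0,-0.12],255],
  [[0,0,0],[0.82,0,-0.14],255],
  [[0,0,0],[0.98,0,-0.17],255],
  [[0,0,0],[1.14,0,-0.2],255],
  [[0,0,0],[1.3,0,-0.23],255],
])

```text
clock: 19.5
tcp_pos: [0.4937, 0.1877, 0.0597]
orientation: [0.0, 0.784, 0.621, -0.0]
wrist_force: [-0.4, -2.4, 1.7]
finger_gap: -0.0001
grip_force: 1.0
```

carry_out([
  [[0,0,0],[0.14,0,-0.02],255],
  [[0,0,0],[0.28,0,-0.05],255],
  [[0,0,0],[0.4,0,-0.07],255],
  [[0,0,0],[0.52,0,-0.09],255],
  [[0,0,0],[0.64,0,-0.11],255],
  [[0,0,0],[0.76,0,-0.13],255],
  [[0,0,0],[0.88,0,-0.15],255],
  [[0,0,0],[1.0,0,-0.18],255],
])

```text
clock: 20.5
tcp_pos: [0.496, 0.1976, 0.0615]
orientation: [-0.0, 0.784, 0.621, 0.0]
wrist_force: [0.0, -0.3, 0.1]
finger_gap: -0.0001
grip_force: 0.5
```

```bash
cat > b.py <<'E'
from w import *
import sys
rep(); p,d,c=snap('wrist',sys.argv[1])
# roller top line: highest points off to the sides of the fingers, before the bracket
g=[(u_,v) for v in range(0,400) for u_ in range(150,500,3) if d[v,u_]>0]
X=world('wrist',d,c,g); a=(X[:,:2]-f)@u; b=np.abs((X[:,:2]-f)@n)
for lo in np.arange(.13,.2,.005):
    k=(b>.022)&(b<.031)&(a>lo)&(a<lo+.005)&(X[:,2]<.1)
    if k.any(): print(lo.round(3),X[k,2].max().round(4),np.median(X[k,2]).round(4))
E
python3 b.py w9
```

```text
t 20.5 tcp [0.496  0.1976 0.0615] tester 0.1339 -0.0002 xang 76.79 tilt [ 0.  0. -1.] F [ 0.01 -0.3   0.05] gap -0.0001
0.13 0.0462 0.045
0.145 0.0773 0.0757
0.15 0.0813 0.0796
0.155 0.083 0.0815
0.16 0.0834 0.0818
0.165 0.0829 0.0808
0.17 0.0802 0.0769
0.175 0.0754 0.0663
0.18 0.0538 0.0522
0.185 0.054 0.0526
0.19 0.0814 0.0797
0.195 0.0939 0.0922
0.2 0.0939 0.0888
```

The roller's axis is about 5 mm past the pin, and the push force is falling as expected. I'll creep on.

carry_out([
  [[0,0,0],[0.08,0,-0.01],255],
  [[0,0,0],[0.16,0,-0.03],255],
  [[0,0,0],[0.24,0,-0.04],255],
  [[0,0,0],[0.32,0,-0.06],255],
  [[0,0,0],[0.4,0,-0.08],255],
  [[0,0,0],[0.46,0,-0.1],255],
  [[0,0,0],[0.52,0,-0.12],255],
  [[0,0,0],[0.55,0,-0.13],255],
])

```text
clock: 21.55
tcp_pos: [0.4972, 0.2028, 0.0628]
orientation: [0.0, 0.784, 0.621, 0.0]
wrist_force: [-0.6, 0.1, 0.5]
finger_gap: -0.0001
grip_force: 0.0
```

```bash
python3 b.py w10
```

```text
t 21.55 tcp [0.4972 0.2028 0.0628] tester 0.1392 -0.0002 xang 76.78 tilt [ 0.  0. -1.] F [-0.64  0.08  0.45] gap -0.0001
0.13 0.0466 0.0456
0.135 0.0476 0.0463
0.14 0.0477 0.0473
0.15 0.0744 0.0736
0.155 0.0798 0.0783
0.16 0.0822 0.0803
0.165 0.0824 0.0812
0.17 0.0826 0.0805
0.175 0.0805 0.078
0.18 0.0764 0.0681
0.185 0.0486 0.0471
0.19 0.0804 0.0802
0.195 0.0939 0.0923
0.2 0.0941 0.0877
```

View pics/w10.png

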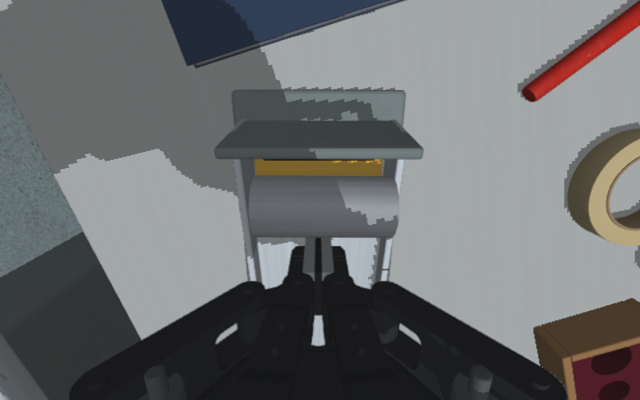

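The far part of the cradle at (318,167) has dropped about 5 mm and there is no push force, so it is tipping. I'll hold still and let it settle.

carry_out([
  [[0,0,0],[0,0,0],255],
  [[0,0,0],[0,0,0],255],
  [[0,0,0],[0,0,0],255],
  [[0,0,0],[0,0,0],255],
  [[0,0,0],[0,0,0],255],
  [[0,0,0],[0,0,0],255],
  [[0,0,0],[0,0,0],255],
  [[0,0,0],[0,0,0],255],
])

```text
clock: 22.6
tcp_pos: [0.4972, 0.2027, 0.0628]
orientation: [0.0, 0.784, 0.621, -0.0]
wrist_force: [0.4, 0.0, -0.4]
finger_gap: -0.0002
grip_force: 0.0
```

```bash
python3 b.py w11
```

```text
t 22.6 tcp [0.4972 0.2027 0.0628] tester 0.1391 -0.0002 xang 76.78 tilt [ 0. -0. -1.] F [ 0.44  0.05 -0.39] gap -0.0002
0.13 0.0468 0.0454
0.135 0.0479 0.0462
0.14 0.048 0.047
0.145 0.0545 0.0527
0.15 0.0538 0.052
0.155 0.0522 0.0511
0.165 0.0748 0.0718
0.17 0.0785 0.0762
0.175 0.0807 0.0785
0.18 0.0798 0.0786
0.185 0.0796 0.0772
0.19 0.0802 0.0742
0.195 0.0941 0.0922
0.2 0.0936 0.0878
```

View pics/w11.png

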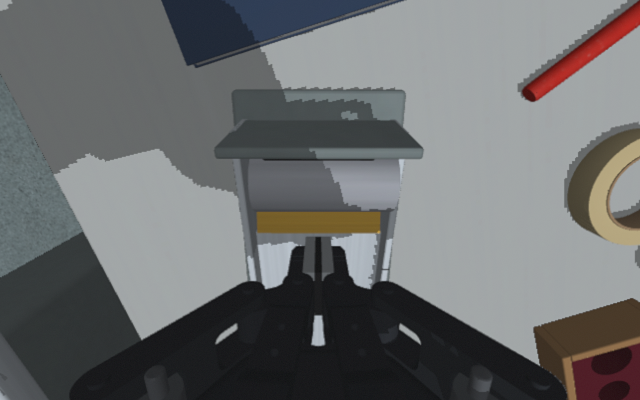

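The cradle has tipped: its near edge at (318,222) is raised, and the roller lies against the stop at rows 160–210. I'll back away, then lift.

carry_out([
  [[0,0,0],[-0.5,0,-0.1],255],
  [[0,0,0],[-1.2,0,-0.3],255],
  [[0,0,0],[-2.2,0,-0.8],255],
  [[0,0,0],[-3.2,0,-2],255],
  [[0,0,0],[-4,0,-4],255],
  [[0,0,0],[-5,0,-7],255],
  [[0,0,0],[-6,0,-10],255],
  [[0,0,0],[-6,0,-12],255],
])

```text
clock: 23.65
tcp_pos: [0.4838, 0.1433, 0.1853]
orientation: [0.001, 0.784, 0.62, 0.001]
wrist_force: [0.3, 0.6, -0.1]
finger_gap: -0.0
grip_force: 0.0
```

carry_out([
  [[0,0,0],[0,0,0],255],
  [[0,0,0],[0,0,0],255],
  [[0,0,0],[0,0,0],255],
  [[0,0,0],[0,0,0],255],
  [[0,0,0],[0,0,0],255],
  [[0,0,0],[0,0,0],255],
  [[0,0,0],[0,0,0],255],
  [[0,0,0],[0,0,0],255],
])

```text
clock: 24.65
tcp_pos: [0.4835, 0.1443, 0.1828]
orientation: [0.0, 0.784, 0.621, -0.0]
wrist_force: [-0.3, 0.0, 0.4]
finger_gap: -0.0001
grip_force: 0.0
```

```bash
python3 b.py w12
```

```text
t 24.65 tcp [0.4835 0.1443 0.1828] tester 0.0792 -0.0001 xang 76.78 tilt [ 0. -0. -1.] F [-0.29  0.02  0.4 ] gap -0.0001
0.13 0.0467 0.045
0.135 0.0491 0.0461
0.14 0.0481 0.047
0.145 0.0544 0.0525
0.15 0.053 0.052
0.155 0.0533 0.0512
0.16 0.0522 0.0503
0.165 0.0759 0.0712
0.17 0.0782 0.0764
0.175 0.0799 0.0784
0.18 0.08 0.0785
0.185 0.0789 0.0772
0.19 0.0808 0.0733
0.195 0.0941 0.092
0.2 0.0935 0.0925
```

View pics/w12.png

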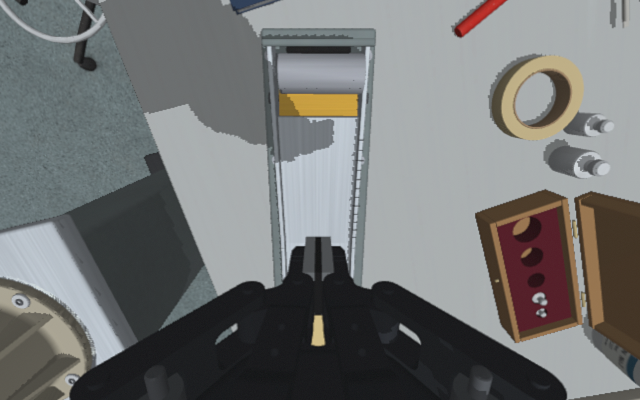

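The roller rests against the stop at (320,72), with the tipped cradle at (318,105). The gripper is well clear.

```bash
python3 -c "
from workcell import env
print(env.hand_in())"
```

```text
the job is handed in; nothing more can be done
None
```

The roller was pushed up the track until the cradle tipped; it now lies against the rubber stop by itself, the gripper is clear, and the job was handed in at about 25 s (no verdict was shown).

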